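Find the heavy wheel hub by nudging and press it home in the test nest

ROBOT

A 7-joint arm with a two-finger parallel gripper is mounted at the origin on the work surface. World frame = base frame: x ahead of the robot, y to its left, z up, the work surface at z = 0. Lengths are in mm, angles in rad, forces in N, time in s.
With the tool pointing down it reaches from about 425 to 1025 mm from the base axis. Payload 9.4 kg.
Tool frame: the origin (TCP) lies where the fingers leave the gripper's body, on its centre line; the fingertips stand 84 mm ahead of it and the grasp point (between the pads) lies 65 mm ahead of it; z points along the fingers, y is the line along which they close (so a half turn about z gives the same grasp; the last joint's range is limited). The gripper opens to 93 mm and grips with 3 to 60 N. Pads are 15 mm wide; open, the fingers measure 128 mm over their backs; the gripper's body (75 mm by 188 mm) begins 65 mm behind the grasp point.
Start: joints at [-1.355, 0.599, -0.003, 1.599, 0.002, 0.943, -0.08], TCP at [209.261, 694.143, 302.718] pointing down, gripper open.
Joint ranges: [-2.57, 2.57], [-0.35, 1.97], [-1.29, 1.29], [0.11, 2.56], [-1.05, 4.19], [0.11, 1.86], [-2.63, 2.63]. Speed limits (rad/s): [2.22, 2.22, 3.01, 3.01, 3.14, 3.14, 3.14].

INTERFACE

Orientations are given as a rotation vector (axis times angle).
In Python, from bench import state, eyes, bot gives the robot as it stands.
- The arm moves only by the shell command python3 -m creep 'ROWS' [FORCE]. ROWS is a JSON object of lists of equal length, an entry for each row: "gripper": the closure, from 0 (fully open) to 1 (shut); "delta_pos": the shift along the tool's x, y, z in cm, a list of three; "angular": the turn, a rotation vector about the tool's x, y, z in degrees, a list of three. A call has exactly 10 rows; each row shifts and turns the commanded pose from where the row before left it, along the tool's axes as they then stand; what a row does not reach is not made up. A row lasts 1/12 s, in which the tool goes at most 41.7 mm and 7.16 degrees, less where a joint would pass 70% of its speed; a pose out of reach is approached as far as the arm can. A call is refused whole if a number of a shift passes 4.17 or a number of a turn 7.16, either way. A call with a gripper value outside its range is refused whole. The fingers move at their own pace and stop on an object; FORCE is the grip in N (left out, the last holds). Time passes only in rows, so rows that do not move let the fingers close, or fill a call up. It gives the time, the measured TCP pose, the force, the opening and the grip force at its end, in the units of the state.
- state(): the state, without advancing time (a new reading comes with each control period).
- eyes.snapshot(name): name is "scene" or "top" or "wrist"; returns a dict with "color" (480x640x3 uint8, red, green, blue), "intrinsics" (3x3 intrinsics, pixels), "dist" ([k1, k2, p1, p2, k3] as OpenCV has them; the pictures are not rectified), "origin" and "rotation" of the camera in the world. Camera axes: x right, y down, z forward; pixel columns grow to the right and rows downward; lengths in mm; the calibration is good to about 2 mm. A picture is of the moment at which its call begins. There is no depth.
- bot.close_job(): hands the job in; it is judged then, once.
The state is a dict: "time_s": time; "joints": joint angles; "joint_velocities": joint speeds; "tau": joint torques, N m; "tool_pos": TCP position; "tcp_rot": TCP orientation; "force": force on the tool from outside, world axes, zero at the start; "moment": the same for the moment, N m; "opening": finger opening in mm; "grasp_force": force on a finger pad.
Only numpy, scipy, OpenCV 4.12 (cv2) and the standard library are available. Lean on these libraries where they do the work, as an engineer would, in place of code of your own. Each camera call takes 0.05 s, during which the arm holds its last target. There are 200 camera calls.

TASK

Three wheel hubs that look alike stand on the bench; one has its brake inside and is about three times as heavy as the two empty ones. Find it by nudging them gently, slide it flat along the bench (never lifted or tipped) into the test nest between the two rails, and press it lightly against the end stop for a moment so that it rests touching the stop; the stop is only lightly clamped and must not be shoved back. Leave the two empty hubs flat on the bench within a hand's breadth (100 mm) of where they stood, and leave everything else on the bench where it is.

Things in the scene. Friction and masses are not known exactly. Their poses are not given: they have to be found in the camera images.
- hub_a: one of three look-alike wheel hubs: dark steel drum, 110 mm diameter, 45 mm high, lying flat, bright cover and a small cone (34 mm wide, 12 mm high) on top; too wide to grip. One holds a brake (about 0.9 kg), two are empty (0.3 kg); names do not tell which. To slide: heavy roughly 3.5-7.5 N, empty 1-2.5 N. Origin: centre of underside, z up
- hub_b: one of three look-alike wheel hubs: dark steel drum, 110 mm diameter, 45 mm high, lying flat, bright cover and a small cone (34 mm wide, 12 mm high) on top; too wide to grip. One holds a brake (about 0.9 kg), two are empty (0.3 kg); names do not tell which. To slide: heavy roughly 3.5-7.5 N, empty 1-2.5 N. Origin: centre of underside, z up
- hub_c: one of three look-alike wheel hubs: dark steel drum, 110 mm diameter, 45 mm high, lying flat, bright cover and a small cone (34 mm wide, 12 mm high) on top; too wide to grip. One holds a brake (about 0.9 kg), two are empty (0.3 kg); names do not tell which. To slide: heavy roughly 3.5-7.5 N, empty 1-2.5 N. Origin: centre of underside, z up
- nest: fixed test nest: two parallel dark steel rails 240 mm long, 14 thick, 32 high, 124 mm apart inside; mouth flared for 40 mm before the rails (156 mm wide at the tips); 50 mm high cross wall at the far end; no floor, hubs slide on the bench. Origin: on the bench, midway between the rails where their straight part begins (mouth); x axis runs from the mouth to the stop, z up
- stop: end stop between the rails: aluminium block 110 mm wide, 24 deep, 36 high, black knob on top (to 62 mm high). Held by friction, 125 to 185 mm in from the mouth; slips back if pushed with over about 13 N. Origin: on the bench, middle of the face towards the mouth; x axis as the nest's (away from the mouth). A hub touching it has its origin 55 mm before this point
- pliers: crimping pliers with orange handles, 165 mm long, 16 mm high, lying flat; bystander. Origin near the pivot, x towards the jaws
- jar: closed jar, 60 mm diameter, 75 mm high; bystander. Origin: centre of its underside
- wrench: steel spanner, 170 mm long, lying flat; bystander. Origin at its middle, x along it
Not all that is in view belongs to the job. What is shaped like the hub_a but red is not meant.

How it is judged (in metres and radians):
On the way:
1. the heavy hub is pressed against the end stop (more than 3 N for 0.2 s) (contact force between hub_b and stop above 3 N), for 0.2 s.
At the end, for the whole second after the job is handed in: the heavy hub lies flat and at rest between the rails, touching the stop (gap under 3.5 mm); the empty hubs lie flat within 100 mm of where they stood (x of hub_b in the frame of stop between -0.0585 and -0.05 m and y of hub_b in the frame of stop between -0.012 and 0.012 m and linear speed of hub_b below 0.01 m/s and height (world z) of each of hub_a, hub_b, hub_c below 0.006 m and angle between each of hub_a, hub_b, hub_c's own z axis and vertical below 0.08 rad and distance of each of hub_a, hub_c from where it was at the start of the episode below 0.1 m).
It fails at once if the stop is shoved back more than 4 mm (distance of stop from where it was at the start of the episode above 0.004 m).
It fails at once if a hub is lifted more than 12 mm or tipped more than 0.2 rad (height (world z) of any of hub_a, hub_b, hub_c above 0.012 m or angle between any of hub_a, hub_b, hub_c's own z axis and vertical above 0.2 rad).
It fails at once if a bystander is moved more than 30 mm (distance of any of pliers, jar, wrench from where it was at the start of the episode above 0.03 m).
It also fails if it takes over 72 s, if anything falls off the work surface, if the arm or the gripper's body presses on something with over 40 N, if the wrist force passes 120 N, or if a joint passes its speed limit or range.

## Working session

There is one attempt and no reset: what is moved stays moved. The work goes in short steps, Python scripts to look and compute and a shell command to move; the robot and the scene stay as the last step left them, time stands still between calls to the robot, and variables do not carry over. Pictures are saved under pics/ and viewed, at most 15 in all, crops included, and the job is handed in when it is done.

```bash
mkdir -p pics; ls
python3 - <<'E'
from bench import state, eyes, bot
import cv2
s=state(); print({k:s[k] for k in("time_s","tool_pos","tcp_rot","force","opening")})
for n in("top","scene"):
    p=eyes.snapshot(n); cv2.imwrite(f"pics/{n}0.png",p["color"][:,:,::-1]); print(n,p["origin"],p["rotation"],p["intrinsics"],p["dist"])
E
```

```text
pics
{'time_s': 0.0, 'tool_pos': array([209.18962871, 693.8069256 , 301.86696996]), 'tcp_rot': array([-4.58232191e-01, -3.10796424e+00,  2.39450384e-03]), 'force': array([-0.34185812,  0.02900501, -0.98175719]), 'opening': 92.8764698969071}
top [ 258.96176382  -95.46266039 1195.53469507] [-2.11646485  2.13439294 -0.21119462] [[525.93229264   0.         319.27104885]
 [  0.         525.93229264 237.62901188]
 [  0.           0.           1.        ]] [-0.01639219  0.          0.          0.          0.        ]
scene [ 940.1125534  -483.82550945 1007.84252691] [-2.37159709 -1.10392248  0.30548055] [[477.96484223   0.         316.33847964]
 [  0.         477.96484223 240.04098438]
 [  0.           0.           1.        ]] [0.00462536 0.         0.         0.         0.        ]
```

View pics/top0.png

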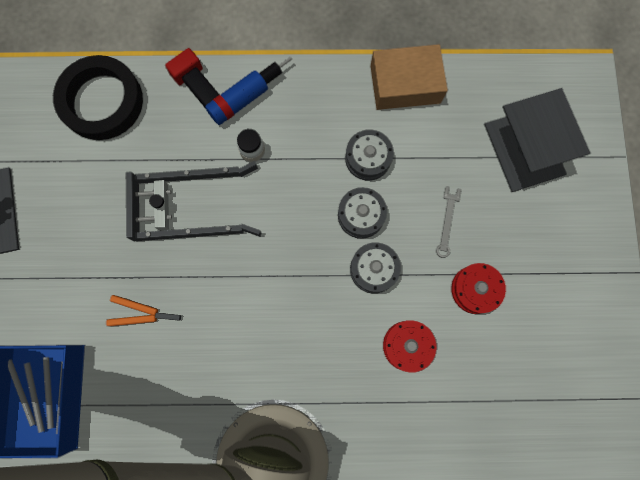

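View pics/scene0.png

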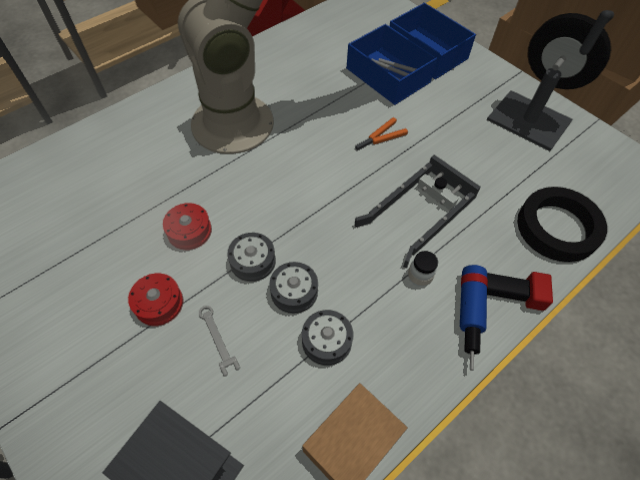

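Grey hubs: top view (370,153), (362,211), (376,266). The look-alikes to leave alone are the red ones at (410,346) and (480,288). The nest's mouth faces right, with tips at about (255,168) and (262,235). The stop is at (158,200) and the jar at (250,142), close to the upper tip. I'll take one close crop to check this.

```bash
cat > h.py <<'E'
import cv2, numpy as np
from scipy.spatial.transform import Rotation as R
from bench import state, eyes, bot
def ray(p,uv,z):
    q=cv2.undistortPoints(np.array([[uv]],float),np.array(p["intrinsics"]),np.array(p["dist"]))[0,0]
    r=np.array(p["rotation"]); r=r if r.shape==(3,3) else R.from_rotvec(r).as_matrix()
    d=r@[q[0],q[1],1]; o=np.array(p["origin"]); return o+d*(z-o[2])/d[2]
def proj(p,X):
    r=np.array(p["rotation"]); r=r if r.shape==(3,3) else R.from_rotvec(r).as_matrix()
    c=(np.array(X,float)-p["origin"])@r
    return cv2.projectPoints(c.reshape(-1,1,3),np.zeros(3),np.zeros(3),np.array(p["intrinsics"]),np.array(p["dist"]))[0][:,0]
E
python3 - <<'E'
from h import *
p=eyes.snapshot("top"); c=p["color"][:,:,::-1]
a=cv2.resize(c[120:300,110:290],(600,600),interpolation=cv2.INTER_CUBIC)
cv2.imwrite("pics/n1.png",a)
a=cv2.resize(c[120:300,310:490],(600,600),interpolation=cv2.INTER_CUBIC)
cv2.imwrite("pics/h1.png",a)
for uv in((370,151),(362,210),(376,266)): print(ray(p,uv,57).round())
s=eyes.snapshot("scene")
for uv in((327,333),(293,282),(251,251)): print(ray(s,uv,57).round())
print(R.from_rotvec(state()["tcp_rot"]).as_matrix().round(3))
E
```

```text
[ 678. -223.   57.]
[ 540. -202.   57.]
[ 414. -229.   57.]
[ 682. -226.   57.]
[ 543. -206.   57.]
[ 418. -230.   57.]
[[-0.957  0.289 -0.   ]
 [ 0.289  0.957 -0.001]
 [-0.    -0.001 -1.   ]]
```

View pics/n1.png

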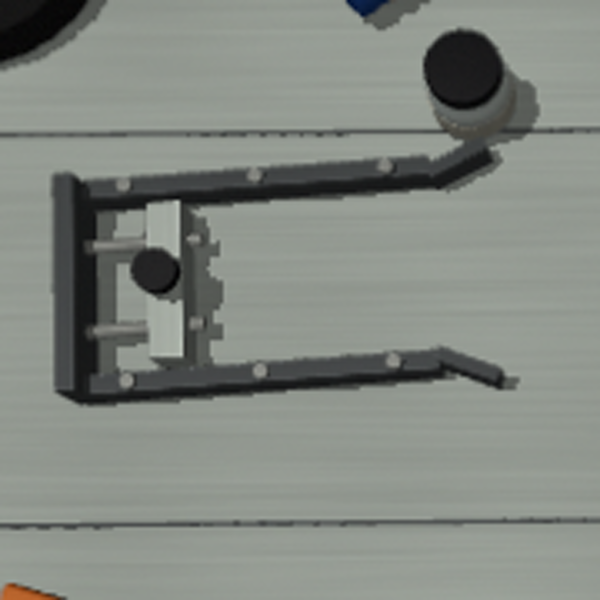

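View pics/h1.png

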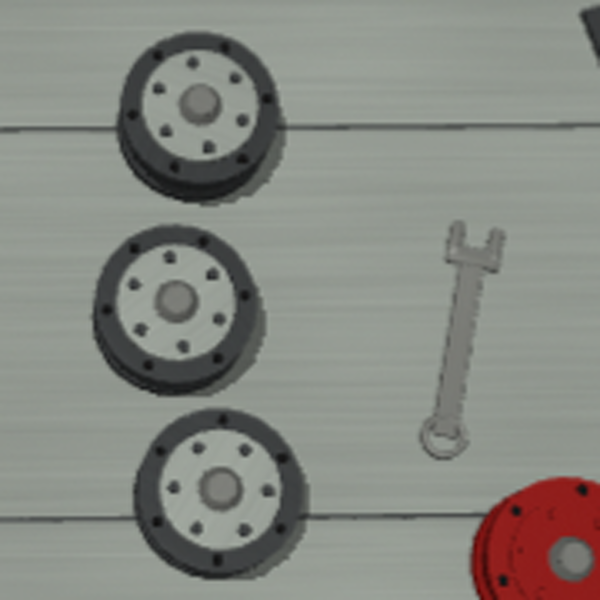

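The crops confirm three grey hubs with bright covers, and the red ones are clearly different. The nest and stop are clear. The jar stands just outside the upper flare tip. Next I work out the nest geometry.

```bash
python3 - <<'E'
from h import *
p=eyes.snapshot("top")
f=lambda u,v,z:ray(p,(110+.3*u-.35,120+.3*v-.35),z)[:2].round(1)
U=[f(387,166,34),f(255,175,34),f(124,184,34)];L=[f(393,359,34),f(260,370,34),f(126,380,34)]
print(U,L)
m=[(a+b)/2 for a,b in zip(U,L)];print("mid",m); d=m[2]-m[0]; print("axis deg",np.degrees(np.arctan2(d[1],d[0])))
print("stop front",f(181,200,36),f(183,357,36),"mouth",f(437,175,32),f(437,350,32),"jar",f(463,68,75),f(485,115,0))
print("tips",f(485,153,32),f(505,378,32))
for uv in((448,190),(444,255)):print("wrench",ray(p,uv,5)[:2].round())
s=eyes.snapshot("scene"); print("knob scene",ray(s,(440,183),62).round(),"top",f(155,271,62))
print(state()["joints"])
E
python3 -m creep '{"gripper":[0.46,0.46,0.46,0.46,0.46,0.46,0.46,0.46,0.46,0.46],"delta_pos":[[-4.1,0,0],[-4.1,0,0],[-4.1,0,0],[-4.1,0,0],[-4.1,0,0],[-4.1,0,0],[-4.1,0,0],[-4.1,0,0],[-4.1,0,0],[-4.1,0,0]],"angular":[[0,0,3.24],[0,0,3.24],[0,0,3.24],[0,0,3.24],[0,0,3.24],[0,0,3.24],[0,0,3.24],[0,0,3.24],[0,0,3.24],[0,0,3.24]]}'
```

```text
[array([643.9, 108. ]), array([638.1, 199.1]), array([632.3, 289.3])] [array([507.4, 100.6]), array([500.5, 190.3]), array([494.3, 280.5])]
mid [array([575.65, 104.3 ]), array([569.3, 194.7]), array([563.3, 284.9])]
axis deg 93.91197665340327
stop front [619.9 248.7] [509.4 242.2] mouth [637.8  73.6] [513.8  71.2] jar [699.   51.3] [692.8  44.8]
tips [653.5  40.7] [494.1  24.9]
wrench [ 600. -410.]
wrench [ 445. -392.]
knob scene [566. 252.  62.] top [562.6 256. ]
[-1.35471433  0.59958765 -0.00253601  1.59962444  0.00177325  0.94291619
 -0.07977878]
time_s: 1.13
tool_pos: [556.3, 482.3, 302.6]
tcp_rot: [1.311, 2.855, 0.0]
force: [-0.3, 0.6, -0.4]
opening: 50.2
grasp_force: 0.0
```

```bash
python3 -m creep '{"gripper":[0.46,0.46,0.46,0.46,0.46,0.46,0.46,0.46,0.46,0.46],"delta_pos":[[-4.1,0,0],[-4.1,0,0],[-4.1,0,0],[-4.1,0,0],[-4.1,0,0],[-4.1,0,0],[-4.1,0,0],[-4.1,0,0],[-4.1,0,0],[-4.1,0,0]],"angular":[[0,0,3.24],[0,0,3.24],[0,0,3.24],[0,0,3.24],[0,0,3.24],[0,0,3.24],[0,0,3.24],[0,0,3.24],[0,0,3.24],[0,0,3.24]]}'
python3 -m creep '{"gripper":[0.46,0.46,0.46,0.46,0.46,0.46,0.46,0.46,0.46,0.46],"delta_pos":[[-4.1,0,0],[-4.1,0,0],[-4.1,0,0],[-4.1,0,0],[-4.1,0,0],[-4.1,0,0],[-4.1,0,0],[-4.1,0,0],[-4.1,0,0],[-4.1,0,0]],"angular":[[0,0,3.24],[0,0,3.24],[0,0,3.24],[0,0,3.24],[0,0,3.24],[0,0,3.24],[0,0,3.24],[0,0,3.24],[0,0,3.24],[0,0,3.24]]}'
python3 - <<'E'
from h import *
s=state(); M=R.from_rotvec(s["tcp_rot"]).as_matrix();print(M.round(3),s["joints"].round(2),np.degrees(np.arctan2(M[1,1],M[0,1])))
T=np.array([540,-330,104]); print((M.T@(T-s["tool_pos"])).round())
E
```

```text
time_s: 1.97
tool_pos: [734.3, 118.9, 302.6]
tcp_rot: [2.055, 2.376, 0.0]
force: [0.1, 0.2, 0.0]
opening: 50.3
grasp_force: 0.0
time_s: 2.8
tool_pos: [689.9, -283.4, 302.6]
tcp_rot: [2.636, 1.708, 0.0]
force: [1.2, -1.1, 0.3]
opening: 50.4
grasp_force: 0.0
[[ 0.409  0.913  0.   ]
 [ 0.913 -0.409 -0.   ]
 [ 0.     0.    -1.   ]] [ 0.06  0.66  0.44  1.57 -0.31  0.99  0.17] -24.117251750647114
[-104. -118.  199.]
```

```bash
python3 -m creep '{"gripper":[0.46,0.46,0.46,0.46,0.46,0.46,0.46,0.46,0.46,0.46],"delta_pos":[[0,0,0],[0,0,0],[0,0,0],[0,0,0],[-1,-2.4,2.4],[-1,-2.4,2.4],[-1,-2.4,2.4],[-1,-2.4,2.4],[-1,-2.4,2.4],[0,0,0]],"angular":[[0,0,-6.03],[0,0,-6.03],[0,0,-6.03],[0,0,-6.03],[0,0,0],[0,0,0],[0,0,0],[0,0,0],[0,0,0],[0,0,0]]}'
python3 - <<'E'
from h import *
s=state(); M=R.from_rotvec(s["tcp_rot"]).as_matrix();print(M.round(3),s["joints"].round(2))
p=eyes.snapshot("top"); c=p["color"][:,:,::-1]
cv2.imwrite("pics/t2.png",c)
E
```

```text
time_s: 3.63
tool_pos: [563.6, -333.9, 178.8]
tcp_rot: [-2.219, -2.213, 0.008]
force: [-1.7, 0.2, -0.3]
opening: 49.9
grasp_force: 0.0
[[ 0.003  1.    -0.009]
 [ 1.    -0.003  0.002]
 [ 0.002 -0.009 -1.   ]] [ 0.29  0.68  0.25  1.87 -0.26  0.64  0.7 ]
```

```bash
python3 -m creep '{"gripper":[0.46,0.46,0.46,0.46,0.46,0.46,0.46,0.46,0.46,0.46],"delta_pos":[[0,0,1.5],[0,0,1.5],[0,0,1.5],[0,0,1.5],[0,0,1.5],[0,0,0],[0,0,0],[0,0,0],[0,0,0],[0,0,0]],"angular":[[0,0,0],[0,0,0],[0,0,0],[0,0,0],[0,0,0],[0,0,0],[0,0,0],[0,0,0],[0,0,0],[0,0,0]]}'
```

```text
time_s: 4.52
tool_pos: [571.1, -332.0, 108.9]
tcp_rot: [2.217, 2.223, 0.001]
force: [-0.1, 0.5, -0.5]
opening: 50.3
grasp_force: 0.0
```

```bash
python3 -m creep '{"gripper":[0.46,0.46,0.46,0.46,0.46,0.46,0.46,0.46,0.46,0.46],"delta_pos":[[0,-1,0.1],[0,-1,0.1],[0.5,-1,0.1],[1,0,0],[1,0,0],[1,0,0],[1,0,0],[0.5,0,0],[0.5,0,0],[0,0,0]],"angular":[[0,0,0],[0,0,0],[0,0,0],[0,0,0],[0,0,0],[0,0,0],[0,0,0],[0,0,0],[0,0,0],[0,0,0]]}'
python3 -m creep '{"gripper":[0.46,0.46,0.46,0.46,0.46,0.46,0.46,0.46,0.46,0.46],"delta_pos":[[0,0,0],[0,0,0],[0,0,0],[0.3,0,0],[0.3,0,0],[0.3,0,0],[0.3,0,0],[0.3,0,0],[0.3,0,0],[0.3,0,0]],"angular":[[0,0,0],[0,0,0],[0,0,0],[0,0,0],[0,0,0],[0,0,0],[0,0,0],[0,0,0],[0,0,0],[0,0,0]]}'
```

```text
time_s: 5.35
tool_pos: [540.8, -275.4, 104.7]
tcp_rot: [-2.216, -2.226, -0.001]
force: [-0.3, -0.7, -0.4]
opening: 49.8
grasp_force: 0.0
time_s: 6.18
tool_pos: [540.3, -255.8, 104.8]
tcp_rot: [2.218, 2.224, -0.0]
force: [0.6, -1.1, -0.8]
opening: 50.3
grasp_force: 0.5
```

```bash
python3 -m creep '{"gripper":[0.46,0.46,0.46,0.46,0.46,0.46,0.46,0.46,0.46,0.46],"delta_pos":[[0.1,0,0],[0.1,0,0],[0.2,0,0],[0.2,0,0],[0.2,0,0],[0.2,0,0],[0.2,0,0],[0.2,0,0],[0.2,0,0],[0.2,0,0]],"angular":[[0,0,0],[0,0,0],[0,0,0],[0,0,0],[0,0,0],[0,0,0],[0,0,0],[0,0,0],[0,0,0],[0,0,0]]}'
python3 - <<'E'
from h import *
p=eyes.snapshot("top"); c=p["color"][:,:,::-1]
cv2.imwrite("pics/t3.png",cv2.resize(c[100:300,250:450],(600,600),interpolation=cv2.INTER_CUBIC))
print(state()["force"])
E
```

```text
time_s: 7.02
tool_pos: [540.2, -237.8, 104.8]
tcp_rot: [2.219, 2.224, 0.0]
force: [0.3, -1.4, 0.4]
opening: 50.1
grasp_force: 0.6
[ 0.80607491 -0.18414251 -0.12447065]
```

View pics/t3.png

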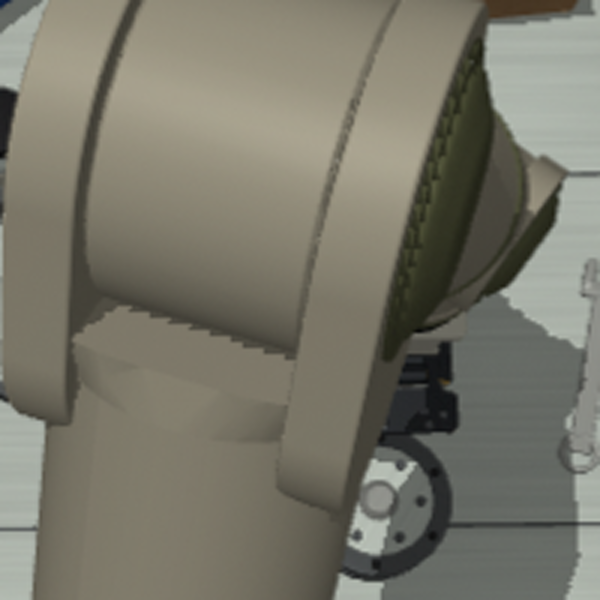

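The arm hides the hub in the top view; only the lower hub, at (378,500), shows. I'll use the scene camera and confirm with one more short push.

```bash
python3 -m creep '{"gripper":[0.46,0.46,0.46,0.46,0.46,0.46,0.46,0.46,0.46,0.46],"delta_pos":[[0.1,0,0],[0.1,0,0],[0.1,0,0],[0.1,0,0],[0.1,0,0],[0.1,0,0],[0.1,0,0],[0.1,0,0],[0.1,0,0],[0.1,0,0]],"angular":[[0,0,0],[0,0,0],[0,0,0],[0,0,0],[0,0,0],[0,0,0],[0,0,0],[0,0,0],[0,0,0],[0,0,0]]}'
python3 - <<'E'
from h import *
p=eyes.snapshot("scene"); c=p["color"][:,:,::-1]
cv2.imwrite("pics/t4.png",cv2.resize(c[200:380,200:380],(600,600),interpolation=cv2.INTER_CUBIC))
E
```

```text
time_s: 7.9
tool_pos: [540.2, -227.9, 104.8]
tcp_rot: [2.219, 2.224, 0.0]
force: [-0.0, -0.8, 0.5]
opening: 50.3
grasp_force: 0.6
```

View pics/t4.png

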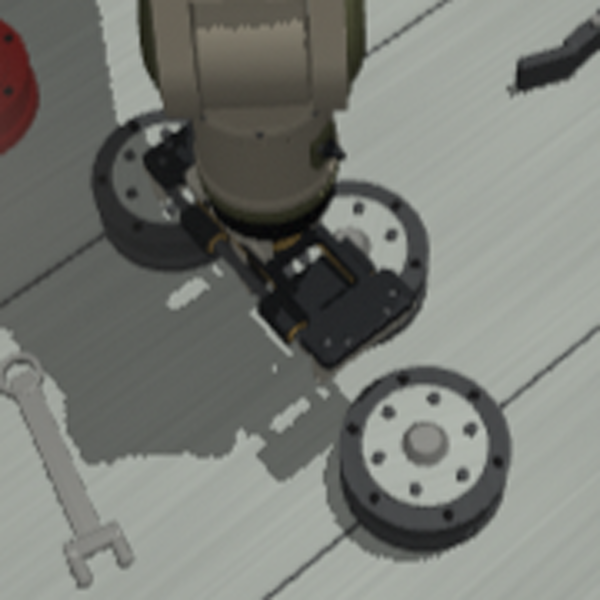

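The middle hub slides at about 1 N, so it is empty. It now lies at about scene pixel (305,273). Next I nudge the far hub.

```bash
python3 -m creep '{"gripper":[0.46,0.46,0.46,0.46,0.46,0.46,0.46,0.46,0.46,0.46],"delta_pos":[[-2,0,0],[-2.5,0,0],[-2.5,0,0],[-1,2,0],[0,3,0],[0,3,0],[0,3,0],[0,2,0],[0,1,0],[0,0,0]],"angular":[[0,0,0],[0,0,0],[0,0,0],[0,0,0],[0,0,0],[0,0,0],[0,0,0],[0,0,0],[0,0,0],[0,0,0]]}'
python3 -m creep '{"gripper":[0.46,0.46,0.46,0.46,0.46,0.46,0.46,0.46,0.46,0.46],"delta_pos":[[0,0,0],[0,0,0],[0,0,0],[0,0,0],[0.3,0,0],[0.3,0,0],[0.3,0,0],[0.3,0,0],[0.3,0,0],[0.3,0,0]],"angular":[[0,0,0],[0,0,0],[0,0,0],[0,0,0],[0,0,0],[0,0,0],[0,0,0],[0,0,0],[0,0,0],[0,0,0]]}'
```

```text
time_s: 8.78
tool_pos: [682.2, -306.3, 104.2]
tcp_rot: [2.216, 2.227, 0.001]
force: [-0.7, -0.3, 0.8]
opening: 50.2
grasp_force: 0.0
time_s: 9.62
tool_pos: [680.4, -289.1, 104.7]
tcp_rot: [-2.218, -2.225, -0.0]
force: [0.1, -0.2, 0.6]
opening: 50.3
grasp_force: 0.0
```

```bash
python3 -m creep '{"gripper":[0.46,0.46,0.46,0.46,0.46,0.46,0.46,0.46,0.46,0.46],"delta_pos":[[0.2,0,0],[0.2,0,0],[0.2,0,0],[0.2,0,0],[0.2,0,0],[0.2,0,0],[0.2,0,0],[0.2,0,0],[0.2,0,0],[0.2,0,0]],"angular":[[0,0,0],[0,0,0],[0,0,0],[0,0,0],[0,0,0],[0,0,0],[0,0,0],[0,0,0],[0,0,0],[0,0,0]]}'
python3 -m creep '{"gripper":[0.46,0.46,0.46,0.46,0.46,0.46,0.46,0.46,0.46,0.46],"delta_pos":[[0.1,0,0],[0.1,0,0],[0.1,0,0],[0.1,0,0],[0.1,0,0],[0.1,0,0],[0.1,0,0],[0.1,0,0],[0.1,0,0],[0.1,0,0]],"angular":[[0,0,0],[0,0,0],[0,0,0],[0,0,0],[0,0,0],[0,0,0],[0,0,0],[0,0,0],[0,0,0],[0,0,0]]}'
```

```text
time_s: 10.45
tool_pos: [680.3, -269.9, 104.8]
tcp_rot: [2.219, 2.223, -0.0]
force: [0.0, -3.8, -0.6]
opening: 50.0
grasp_force: 1.8
time_s: 11.28
tool_pos: [680.3, -259.5, 104.8]
tcp_rot: [2.219, 2.224, 0.0]
force: [0.0, -4.0, -0.8]
opening: 50.2
grasp_force: 1.9
```

The far hub slides at 4 N, so it is the heavy one. I'll push it forward, clear of the middle hub, and then curve it towards the nest.

```bash
python3 -m creep '{"gripper":[0.46,0.46,0.46,0.46,0.46,0.46,0.46,0.46,0.46,0.46],"delta_pos":[[0.4,0,0],[0.5,0,0],[0.6,0,0],[0.6,0,0],[0.6,0,0],[0.6,0,0],[0.6,0,0],[0.5,0,0],[0.4,0,0],[0.3,0,0]],"angular":[[0,0,0],[0,0,0],[0,0,0],[0,0,0],[0,0,0],[0,0,0],[0,0,0],[0,0,0],[0,0,0],[0,0,0]]}'
python3 -m creep '{"gripper":[0.46,0.46,0.46,0.46,0.46,0.46,0.46,0.46,0.46,0.46],"delta_pos":[[0.4,0.37,0],[0.4,0.37,0],[0.4,0.37,0],[0.4,0.37,0],[0.4,0.37,0],[0.4,0.37,0],[0.4,0.37,0],[0.4,0.37,0],[0.4,0.37,0],[0.4,0.37,0]],"angular":[[0,0,-3.8],[0,0,-3.8],[0,0,-3.8],[0,0,-3.8],[0,0,-3.8],[0,0,-3.8],[0,0,-3.8],[0,0,-3.8],[0,0,-3.8],[0,0,-3.8]]}'
python3 - <<'E'
from h import *
s=state(); M=R.from_rotvec(s["tcp_rot"]).as_matrix();print(M.round(3),"hub est",s["tool_pos"]+56*M[:,0],s["joints"].round(2))
p=eyes.snapshot("scene"); c=p["color"][:,:,::-1]
cv2.imwrite("pics/t5.png",cv2.resize(c[170:380,200:460],(780,630),interpolation=cv2.INTER_CUBIC)[:600])
E
```

```text
time_s: 12.12
tool_pos: [680.2, -207.9, 104.8]
tcp_rot: [-2.218, -2.225, -0.0]
force: [-0.5, -4.5, -0.5]
opening: 50.0
grasp_force: 2.0
time_s: 12.95
tool_pos: [703.7, -159.5, 104.8]
tcp_rot: [1.369, 2.827, 0.001]
force: [1.8, -2.2, -0.8]
opening: 50.3
grasp_force: 1.3
[[-0.62   0.784  0.001]
 [ 0.784  0.62   0.001]
 [-0.     0.001 -1.   ]] hub est [ 669.00641276 -115.55810657  104.78970163] [ 0.09  0.82  0.09  1.73 -0.11  0.59  0.92]
```

View pics/t5.png

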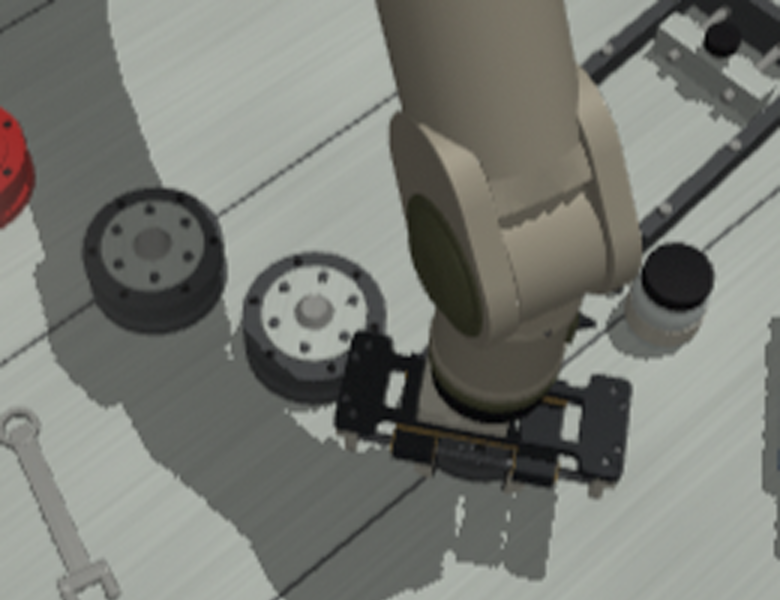

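```bash
python3 -m creep '{"gripper":[0.46,0.46,0.46,0.46,0.46,0.46,0.46,0.46,0.46,0.46],"delta_pos":[[0.6,0,0],[0.9,0,0],[1.1,0,0],[1.1,0,0],[1.1,0,0],[1.1,0,0],[1.1,0,0],[1.1,0,0],[0.8,0,0],[0.5,0,0]],"angular":[[0,0,0],[0,0,0],[0,0,0],[0,0,0],[0,0,0],[0,0,0],[0,0,0],[0,0,0],[0,0,0],[0,0,0]]}'
python3 - <<'E'
from h import *
s=state(); M=R.from_rotvec(s["tcp_rot"]).as_matrix();print("hub est",s["tool_pos"]+56*M[:,0],s["joints"].round(2))
for n in("scene","top","wrist"):
    p=eyes.snapshot(n);c=p["color"][:,:,::-1];cv2.imwrite(f"pics/{n}6.png",c)
a=np.hstack([cv2.imread(f"pics/{n}6.png") for n in("scene","wrist")]);cv2.imwrite("pics/c6.png",cv2.resize(a,(800,300),interpolation=cv2.INTER_AREA))
E
```

```text
time_s: 13.83
tool_pos: [644.4, -85.0, 104.8]
tcp_rot: [-1.372, -2.826, -0.0]
force: [2.6, -3.8, -1.0]
opening: 50.3
grasp_force: 2.1
hub est [609.76000977 -41.02502888 104.86522896] [-0.01  0.76  0.09  1.91 -0.13  0.47  0.84]
```

View pics/c6.png

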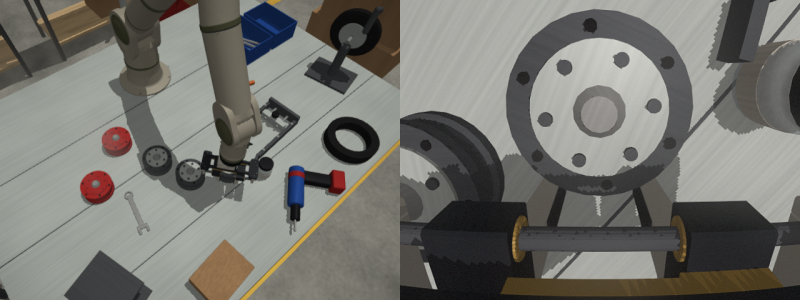

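The wrist view shows the hub cradled between both fingers, with its cone at about (320,179) full-size. The jar is to the right and clear. Next the hub turns into the nest axis.

```bash
python3 - <<'E'
from h import *
p=eyes.snapshot("wrist"); print(ray(p,(319.5,180),57))
E
python3 -m creep '{"gripper":[0.46,0.46,0.46,0.46,0.46,0.46,0.46,0.46,0.46,0.46],"delta_pos":[[0.6,-0.33,0],[0.6,-0.33,0],[0.6,-0.33,0],[0.6,-0.33,0],[0.6,-0.33,0],[0.6,-0.33,0],[0.6,-0.33,0],[0.6,-0.33,0],[0.6,-0.33,0],[0.6,-0.33,0]],"angular":[[0,0,3.42],[0,0,3.42],[0,0,3.42],[0,0,3.42],[0,0,3.42],[0,0,3.42],[0,0,3.42],[0,0,3.42],[0,0,3.42],[0,0,3.42]]}'
python3 - <<'E'
from h import *
p=eyes.snapshot("wrist");c=p["color"][:,:,::-1];cv2.imwrite("pics/w7.png",c)
s=state(); M=R.from_rotvec(s["tcp_rot"]).as_matrix();h=s["tool_pos"]+56*M[:,0];print(M[:,0],"hub est",h,"axis x at y",575.65-.0684*(h[1]-104.3))
E
```

```text
[609.10428763 -38.73953146  57.        ]
time_s: 14.87
tool_pos: [592.2, -45.7, 104.7]
tcp_rot: [2.148, 2.291, -0.001]
force: [0.8, -3.1, -0.7]
opening: 50.0
grasp_force: 1.9
[-6.15360593e-02  9.98104844e-01  1.83683112e-04] hub est [588.01761863  11.88241982 104.61636332] axis x at y 581.9713624846282
```

View pics/w7.png

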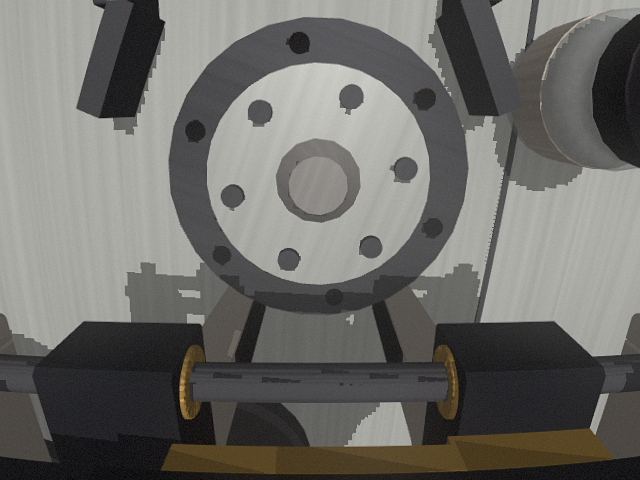

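The hub is centred between the fingers at (318,182). The flare tips, at (108,118) and (500,115), put it about 5 mm to the right of the axis. I'll go on and correct to the left.

```bash
python3 -m creep '{"gripper":[0.46,0.46,0.46,0.46,0.46,0.46,0.46,0.46,0.46,0.46],"delta_pos":[[0.6,-0.1,0],[0.8,-0.1,0],[1,-0.1,0],[1,-0.1,0],[1,-0.1,0],[1,-0.1,0],[1,0,0],[1,0,0],[0.8,0,0],[0.5,0,0]],"angular":[[0,0,-0.4],[0,0,0],[0,0,0],[0,0,0],[0,0,0],[0,0,0],[0,0,0],[0,0,0],[0,0,0],[0,0,0]]}'
python3 - <<'E'
from h import *
p=eyes.snapshot("wrist");c=p["color"][:,:,::-1];cv2.imwrite("pics/w8.png",c)
s=state(); M=R.from_rotvec(s["tcp_rot"]).as_matrix();h=s["tool_pos"]+56*M[:,0];print(M[:,0],"hub est",h,"axis x at y",575.65-.0684*(h[1]-104.3))
E
```

```text
time_s: 15.75
tool_pos: [579.5, 43.5, 104.7]
tcp_rot: [-2.134, -2.305, -0.0]
force: [1.1, -3.2, -0.2]
opening: 50.3
grasp_force: 2.1
[-0.07799297  0.99695338  0.00103063] hub est [575.14383932 100.12168177 104.67290657] axis x at y 575.9357969671646
```

View pics/w8.png

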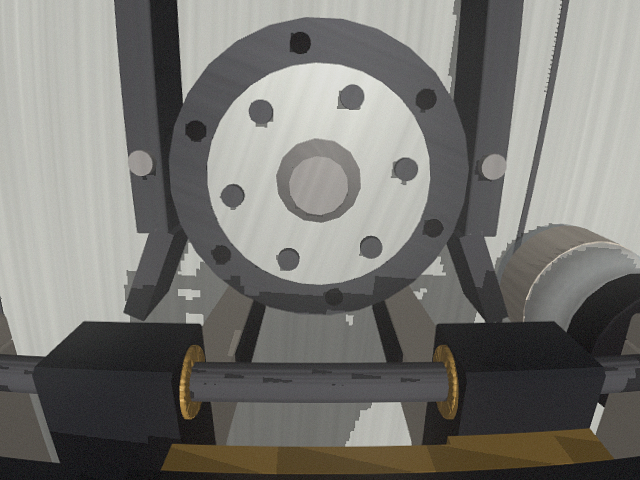

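Well centred between the rails (screw heads at (140,163) and (493,167), cone at 318). I'll continue and slow down near the stop.

```bash
python3 -m creep '{"gripper":[0.46,0.46,0.46,0.46,0.46,0.46,0.46,0.46,0.46,0.46],"delta_pos":[[0.6,0,0],[0.8,0,0],[0.8,0,0],[0.8,0,0],[0.8,0,0],[0.8,0,0],[0.8,0,0],[0.6,0,0],[0.4,0,0],[0.2,0,0]],"angular":[[0,0,0],[0,0,0],[0,0,0],[0,0,0],[0,0,0],[0,0,0],[0,0,0],[0,0,0],[0,0,0],[0,0,0]]}'
python3 -m creep '{"gripper":[0.46,0.46,0.46,0.46,0.46,0.46,0.46,0.46,0.46,0.46],"delta_pos":[[0.1,0,0],[0.1,0,0],[0.1,0,0],[0.1,0,0],[0.1,0,0],[0.1,0,0],[0.05,0,0],[0.05,0,0],[0.05,0,0],[0.05,0,0]],"angular":[[0,0,0],[0,0,0],[0,0,0],[0,0,0],[0,0,0],[0,0,0],[0,0,0],[0,0,0],[0,0,0],[0,0,0]]}'
python3 - <<'E'
from h import *
p=eyes.snapshot("wrist");c=p["color"][:,:,::-1];cv2.imwrite("pics/w9.png",c)
s=state(); M=R.from_rotvec(s["tcp_rot"]).as_matrix();h=s["tool_pos"]+56*M[:,0];print(M[:,0],"hub est",h,"axis x at y",575.65-.0684*(h[1]-104.3))
E
```

```text
time_s: 16.63
tool_pos: [574.6, 108.5, 104.7]
tcp_rot: [-2.135, -2.305, -0.0]
force: [0.3, -4.3, -0.8]
opening: 50.5
grasp_force: 1.9
time_s: 17.47
tool_pos: [574.2, 115.7, 104.7]
tcp_rot: [2.136, 2.304, 0.0]
force: [0.2, -3.9, -0.6]
opening: 50.4
grasp_force: 1.8
[-7.58193499e-02  9.97121570e-01  3.20675392e-05] hub est [569.91765549 171.61630731 104.74465708] axis x at y 571.0455645796931
```

View pics/w9.png

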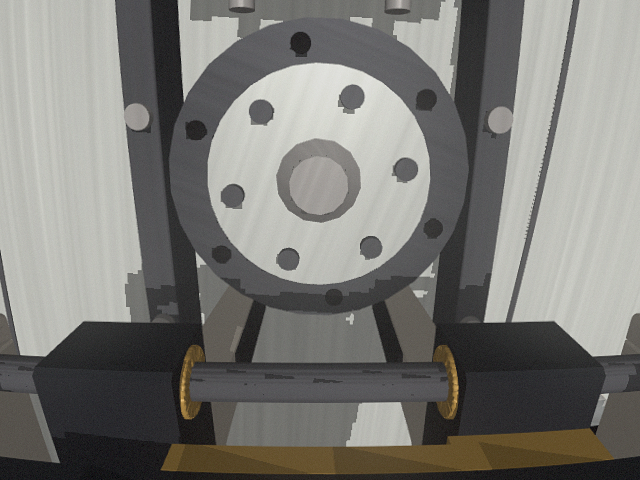

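The hub is centred, and the stop's pins have just come into view at (240,5) and (397,5), so I estimate 15–20 mm are left.

```bash
python3 -m creep '{"gripper":[0.46,0.46,0.46,0.46,0.46,0.46,0.46,0.46,0.46,0.46],"delta_pos":[[0.15,0,0],[0.15,0,0],[0.15,0,0],[0.15,0,0],[0.15,0,0],[0.1,0,0],[0.1,0,0],[0.1,0,0],[0.05,0,0],[0.05,0,0]],"angular":[[0,0,0],[0,0,0],[0,0,0],[0,0,0],[0,0,0],[0,0,0],[0,0,0],[0,0,0],[0,0,0],[0,0,0]]}'
python3 -m creep '{"gripper":[0.46,0.46,0.46,0.46,0.46,0.46,0.46,0.46,0.46,0.46],"delta_pos":[[0.05,0,0],[0.05,0,0],[0.05,0,0],[0.03,0,0],[0.03,0,0],[0.03,0,0],[0.03,0,0],[0.03,0,0],[0.03,0,0],[0.03,0,0]],"angular":[[0,0,0],[0,0,0],[0,0,0],[0,0,0],[0,0,0],[0,0,0],[0,0,0],[0,0,0],[0,0,0],[0,0,0]]}'
```

```text
time_s: 18.35
tool_pos: [573.3, 127.2, 104.7]
tcp_rot: [2.136, 2.304, -0.0]
force: [0.8, -4.6, -0.3]
opening: 49.9
grasp_force: 1.8
time_s: 19.18
tool_pos: [573.0, 130.7, 104.8]
tcp_rot: [2.136, 2.304, 0.0]
force: [0.3, -3.5, -0.9]
opening: 50.3
grasp_force: 1.8
```

```bash
python3 -m creep '{"gripper":[0.46,0.46,0.46,0.46,0.46,0.46,0.46,0.46,0.46,0.46],"delta_pos":[[0.03,0,0],[0.03,0,0],[0.03,0,0],[0.03,0,0],[0.03,0,0],[0.03,0,0],[0.03,0,0],[0.03,0,0],[0.03,0,0],[0.03,0,0]],"angular":[[0,0,0],[0,0,0],[0,0,0],[0,0,0],[0,0,0],[0,0,0],[0,0,0],[0,0,0],[0,0,0],[0,0,0]]}'
```

```text
time_s: 20.02
tool_pos: [572.8, 133.7, 104.8]
tcp_rot: [2.136, 2.304, 0.0]
force: [-0.1, -3.7, -1.0]
opening: 50.4
grasp_force: 1.8
```

```bash
python3 -m creep '{"gripper":[0.46,0.46,0.46,0.46,0.46,0.46,0.46,0.46,0.46,0.46],"delta_pos":[[0.02,0,0],[0.02,0,0],[0.02,0,0],[0.02,0,0],[0.02,0,0],[0.02,0,0],[0.02,0,0],[0.02,0,0],[0.02,0,0],[0.02,0,0]],"angular":[[0,0,0],[0,0,0],[0,0,0],[0,0,0],[0,0,0],[0,0,0],[0,0,0],[0,0,0],[0,0,0],[0,0,0]]}'
python3 - <<'E'
from h import *
p=eyes.snapshot("wrist");c=p["color"][:,:,::-1];cv2.imwrite("pics/w10.png",c[:180,120:520])
E
```

```text
time_s: 20.85
tool_pos: [572.7, 134.6, 104.7]
tcp_rot: [2.136, 2.302, -0.001]
force: [0.9, -6.6, -0.9]
opening: 49.8
grasp_force: 3.6
```

View pics/w10.png

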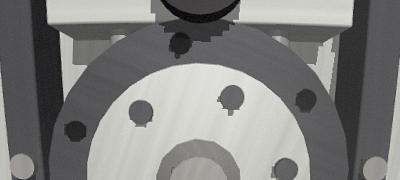

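The hub now touches the stop face and the wrist force is up to 6.6 N. I'll add about 1 mm of command and hold.

```bash
python3 -m creep '{"gripper":[0.46,0.46,0.46,0.46,0.46,0.46,0.46,0.46,0.46,0.46],"delta_pos":[[0.02,0,0],[0.02,0,0],[0.02,0,0],[0.02,0,0],[0.02,0,0],[0,0,0],[0,0,0],[0,0,0],[0,0,0],[0,0,0]],"angular":[[0,0,0],[0,0,0],[0,0,0],[0,0,0],[0,0,0],[0,0,0],[0,0,0],[0,0,0],[0,0,0],[0,0,0]]}'
```

```text
time_s: 21.73
tool_pos: [572.7, 134.7, 104.7]
tcp_rot: [2.136, 2.301, -0.002]
force: [0.5, -9.3, -0.9]
opening: 50.0
grasp_force: 4.5
```

```bash
python3 -m creep '{"gripper":[0.46,0.46,0.46,0.46,0.46,0.46,0.46,0.46,0.46,0.46],"delta_pos":[[0.02,0,0],[0.02,0,0],[0,0,0],[0,0,0],[0,0,0],[0,0,0],[0,0,0],[0,0,0],[0,0,0],[0,0,0]],"angular":[[0,0,0],[0,0,0],[0,0,0],[0,0,0],[0,0,0],[0,0,0],[0,0,0],[0,0,0],[0,0,0],[0,0,0]]}'
python3 -m creep '{"gripper":[0.46,0.46,0.46,0.46,0.46,0.46,0.46,0.46,0.46,0.46],"delta_pos":[[-0.1,0,0],[-0.2,0,0],[-0.4,0,0],[-0.8,0,0],[-1,0,0],[-1,0,0],[-1,0,0],[-1,0,0],[-0.5,0,0],[0,0,-1]],"angular":[[0,0,0],[0,0,0],[0,0,0],[0,0,0],[0,0,0],[0,0,0],[0,0,0],[0,0,0],[0,0,0],[0,0,0]]}'
python3 -m creep '{"gripper":[0.46,0.46,0.46,0.46,0.46,0.46,0.46,0.46,0.46,0.46],"delta_pos":[[0,0,-2],[0,0,-3],[0,0,-4],[0,0,-4],[0,0,-3],[0,0,-2],[0,0,0],[0,0,0],[0,0,0],[0,0,0]],"angular":[[0,0,0],[0,0,0],[0,0,0],[0,0,0],[0,0,0],[0,0,0],[0,0,0],[0,0,0],[0,0,0],[0,0,0]]}'
python3 - <<'E'
from h import *
w=eyes.snapshot("wrist")["color"][:,:,::-1]; t=eyes.snapshot("top"); s=eyes.snapshot("scene")["color"][:,:,::-1]
a=np.hstack([cv2.resize(w,(400,300)),cv2.resize(s,(400,300))]); b=cv2.resize(t["color"][110:310,100:400,::-1],(450,300))
o=np.zeros((600,800,3),np.uint8);o[:300]=a;o[300:,:450]=b;cv2.imwrite("pics/f.png",o)
E
```

```text
time_s: 22.57
tool_pos: [572.7, 134.7, 104.7]
tcp_rot: [2.137, 2.301, -0.002]
force: [1.1, -11.8, -1.9]
opening: 50.3
grasp_force: 4.9
time_s: 23.4
tool_pos: [576.6, 75.1, 113.9]
tcp_rot: [-2.138, -2.301, 0.003]
force: [-0.1, 0.2, 1.3]
opening: 50.1
grasp_force: 0.0
time_s: 24.23
tool_pos: [576.4, 77.5, 293.6]
tcp_rot: [-2.134, -2.304, 0.003]
force: [-0.2, -0.3, -0.3]
opening: 50.4
grasp_force: 0.0
```

View pics/f.png

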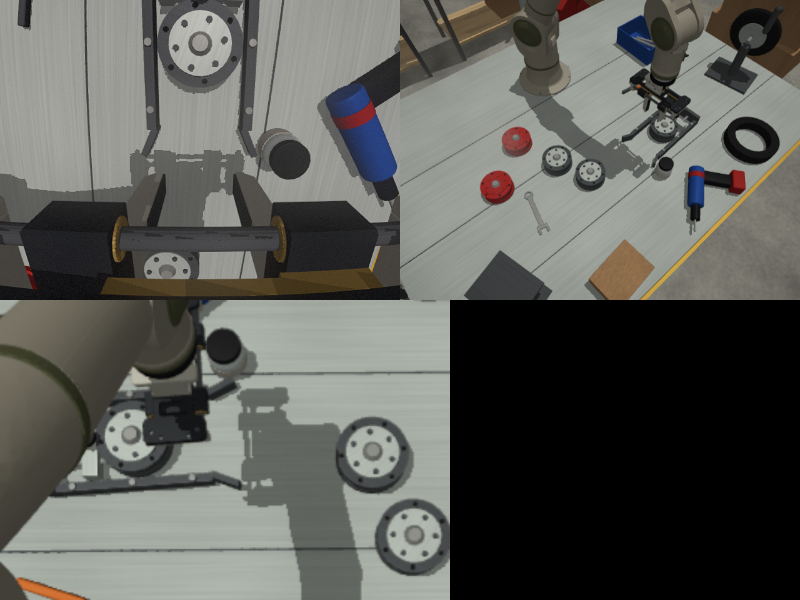

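The hub lies in the nest against the stop. Both empty hubs, the jar and the wrench are in place, so I'm handing in.

```bash
python3 -c "
from bench import bot
print(bot.close_job())"
```

```text
the job is handed in; nothing more can be done
None
```

The heavy hub was the far one (about 4 N to slide, against about 1 N for the middle hub; I did not nudge the near one). I slid it into the nest, pressed it on the stop with an estimated 5–8 N (9–12 N at the wrist), left it touching and handed the job in; no verdict came back.

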